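Hold the battery tester's dial at its third step

ROBOT

A 6-joint arm with a two-finger parallel gripper is mounted at the origin on the work surface. World frame = base frame: x ahead of the robot, y to its left, z up, the work surface at z = 0. Lengths are in m, angles in degrees, forces in N, time in s.
With the tool pointing down it reaches from about 0.25 to 0.8 m from the base axis. Payload 8.5 kg.
Tool frame: the origin (TCP) lies midway between the tips of the shut fingers; the grasp point (between the pads) lies 19 mm behind it (robot.pinch_z is the distance from the TCP to the grasp point, in m); y points along the fingers, x is the direction in which the jaws open and shut, and the axes are right-handed (so a half turn about y gives the same grasp; the last joint's range is limited). The gripper opens to 85 mm and grips with 20 to 120 N. Pads are 22 mm wide; open, the fingers measure 114 mm over their backs; the gripper's body (76 mm by 85 mm) begins 54 mm behind the grasp point. The pads swing forward as they close: fully open they stand 13 mm farther back than shut.
Start: joints at [75.974, 13.648, -0.773, 75.585, 0, 90], TCP at [0.127, 0.509, 0.231] pointing down, gripper open.
Joint ranges: [-152.45, 152.45], [-59.26, 108.67], [-65.41, 83.53], [-104.44, 129.93], [-82.83, 76.93], [-180, 180]. Speed limits (degrees/s): [127.2, 127.2, 159.86, 180, 180, 180].

INTERFACE

Orientations are given as a 3x3 rotation matrix whose columns are the frame's x, y, z axes.
In Python, from bench import robot gives the robot as it stands.
- The arm moves only by the tool apply_moves, never from a script. Its argument "deltas" is a list of rows, each a list of 5 numbers: the shift along the tool's x, y, z in mm, then the turn about the tool's y in rad, then the opening, from 0 (shut) to 1 (fully open). In form: [[tx, ty, tz, turn, fingers], ...]. A call has 1 to 8 rows; each row shifts and turns the commanded pose from where the row before left it, along the tool's axes as they then stand; what a row does not reach is not made up. A row lasts 1/12 s, in which the tool goes at most 41.7 mm and 7.16 degrees, less where a joint would pass 70% of its speed; a pose out of reach is approached as far as the arm can. A call with a gripper value outside its range is refused whole. The fingers move at their own pace and stop on an object; "newtons" is the grip in N (left out, the last holds). Time passes only in rows, so rows that do not move let the fingers close. It gives the time, the measured TCP pose, the force and the opening at its end, in the units of the state.
- robot.sense(): the state, without advancing time (a new reading comes with each control period).
- robot.get_image(name): name is "scene" or "top" or "wrist"; returns a dict with "color" (420x560x3 uint8, red, green, blue), "K" (3x3 intrinsics, pixels), "D" ([k1, k2, p1, p2, k3] as OpenCV has them; the pictures are not rectified), "rvec" (rotation vector, rad) and "tvec" (3), from world to camera coordinates, as OpenCV has them; the wrist camera has in their place "mount" (4x4, takes a point from camera to tool coordinates, whose origin is the TCP and whose axes are the tool frame's). Camera axes: x right, y down, z forward; pixel columns grow to the right and rows downward; lengths in m; the calibration is good to about 2 mm. A picture is of the moment at which its call begins: read the wrist's pose just before it. There is no depth.
- robot.finish_job(): hands the job in, once; it reports no verdict.
The state is a dict: "clock": time; "joints": joint angles; "qd": joint speeds; "joint_efforts": joint torques, N m; "eef_pos": TCP position; "tool_rot": TCP orientation; "contact_force": force on the tool from outside, world axes, zero at the start; "wrist_torque": the same for the moment, N m; "width": opening from 0.0 (shut) to 1.0 (fully open).
Only numpy, scipy, OpenCV 4.12 (cv2) and the standard library are available. Lean on these libraries where they do the work, as an engineer would, in place of code of your own. Each camera call takes 0.05 s, during which the arm holds its last target.

TASK

Use the thin-bladed pry tool to lever up the battery tester's hinged cover and swing it back past upright so that it stays open, then lay the tool back down flat on the bench. With the fingertips press the spring-return thumb lever inside down past its first two clicks to the third and last, without forcing it, and finish while still holding it there (let go and it springs back). Leave the carton, the white bottle and the tape roll where they are.

Things in the scene. Friction and masses are not known exactly. Their poses are not given: they have to be found in the camera images.
- tester: Grey tester fixed to the bench, 230 x 150 x 70 mm (own x, y, z), a black battery block (top 88 mm up) on its far end. Origin on the bench; own x away from the robot (near face -95 mm, far face +135), y left (faces +-75), z up; yaw within 0.3 rad. A well (x -80..45, y -61..61, floor 30 mm up) opens in its deck (70 mm up), under the hinged cover.
- notch (a point): Middle of the mouth of the pry notch in the tester's right (-y) side face, directly under the cover's free edge: a slot 55 mm wide along the tester's x and 9 mm high (61 to 70 mm up), running straight in along the tester's +y through the 14 mm wall into the well. This point is 65.5 mm up. Axes as the tester's.
- cover_axis (a point): Point on the cover's hinge axis (middle of its length, 72 mm up, 70 mm to the left of the tester's centre line); the axis runs along the tester's x. Axes as the tester's.
- cover: Hinged hood, grey plastic with a clear window in its top, 130 mm along the tester's x, 145 mm from hinge to free edge, 80 g. 4 mm walls, 30 mm high, on three sides (not at the hinge); closed, they end 70.5 mm up (no room for fingers, only the blade via the notch). Top 104.5 mm up; inner face of the top plate 28.5 mm above the axis. Origin on the hinge axis; axes as the tester's when closed.
- cover_edge (a point): Middle of the lower edge of the cover's free (right-hand) wall, 145 mm from the hinge axis; closed it is right above the notch.
- cover_hinge (a joint): Cover angle in rad: 0 closed, grows as the free edge rises and goes over to the left, 1.57 upright, stop at 2.1. A stiff friction hinge (about 0.13 N m): it stays where it is left; 1 to 2 N at the free edge moves it.
- lever: Dial with thumb lever, in the well 15 mm right of the tester's centre line: black drum, radius 18 mm, 24 mm wide, on a level axis along the tester's y (see dial_axis); a steel arm towards the tester's -x carries a black crossbar (radius 8 mm, 32 mm long along y) 50 mm from the axis. At rest the arm points 0.42 rad above level, crossbar top 94 mm up. Origin on the axis.
- dial_axis (a point): Centre of the dial's axis, 66 mm up. Axes as the tester's. Crossbar centre: 50 mm*cos(0.42 - joint dial) towards the tester's -x, and 50 mm*sin(0.42 - joint dial) above this point.
- press_point (a point): Centre of the lever's crossbar (8 mm below the top of it), the place to press straight down; it moves down about 41 mm in all, nearly straight.
- dial (a joint): Dial angle in rad: 0 at rest, grows as the lever is pressed down. Clicks at 0.28, 0.56 and 0.84 (third: arm 0.42 below level, crossbar top 54 mm up); a hard stop follows at 0.90. Let go, it springs back to 0 from anywhere. Needs about 4 to 10 N at the crossbar, with a bump before each click (the last at 0.70).
- blade: Pry tool lying on the bench, right of the tester: wooden handle 95 long, 18 wide, 24 mm high, and a flat steel blade 20 mm wide, 2 mm thick that stands 82 mm out of its front end at half height (12 mm above the underside). 90 g. Origin at the centre of the handle's underside; own x towards the blade's tip, z up; the blade points about to +y (yaw 1.57 +-0.45).
- blade_grip (a point): Where to grip the tool, near its balance: on the handle 22 mm ahead of its middle, 12 mm above its underside; pinch across the 18 mm width (along own y), from above.
- blade_tip (a point): Middle of the blade's front end, 107.5 mm ahead of blade_grip, at the same height.
- carton: Bystander: closed cardboard carton 110 x 150 x 85 mm, origin under its centre. Leave it.
- cleaner: Bystander: white plastic bottle, 70 mm across, 170 mm high, origin under its centre. Leave it.
- tape: Bystander: roll of brown tape lying flat, 100 mm across, 45 mm high, origin under its centre. Leave it.
Things that resemble listed ones, but are neither listed nor needed, are in the scene too. Of the things like the blade, leave any that is orange, red or yellow; of the rest the larger one is meant.

How it is judged (in metres and radians):
On the way, in this order (a step that is already met when the one before it is completed fails the run):
1. the cover is raised with the blade: more than 0.15 rad (under 1.0) while the tool bears on it (value of joint cover_hinge between 0.15 and 1 rad and contact force between blade and cover above 0.2 N), for 0.05 s.
2. the cover is swung back past upright (over 1.6 rad) (value of joint cover_hinge above 1.6 rad), for 0.1 s.
3. the pry tool lies on the bench, let go (height (world z) of blade below 0.025 m and height (world z) of blade_tip below 0.03 m and contact force between the fingers and blade below 0.1 N and linear speed of blade below 0.02 m/s), for 0.2 s.
4. the fingers press the lever into its third click (value of joint dial above 0.77 rad and contact force between the fingers and lever above 1 N), for 0.3 s.
At the end, for the whole second after the job is handed in: Dial in its third click (joint over 0.77 rad), held still by the fingers (over 1 N, under 40 N); cover open (over 1.5 rad); pry tool released, at rest on the bench (underside below 25 mm, tip below 30 mm); bystanders moved at most 30 mm (all of step 3 and all of step 4 and velocity of joint dial below 0.1 rad/s and value of joint cover_hinge above 1.5 rad and contact force between blade and lever below 0.1 N); the arm keeps its last pose, push and grip.
It fails at once if the lever is forced (over 40 N) (contact force between anything else and lever above 40 N).
It fails at once if the carton is moved over 30 mm (distance of carton from where it was at the start of the episode above 0.03 m).
It fails at once if the bottle is moved over 30 mm (distance of cleaner from where it was at the start of the episode above 0.03 m).
It fails at once if the tape roll is moved over 30 mm (distance of tape from where it was at the start of the episode above 0.03 m).
It also fails if it takes over 72 s, if anything falls off the work surface, if the arm or the gripper's body presses on something with over 40 N, if the wrist force passes 120 N, or if a joint passes its speed limit or range.

## Working session

There is one attempt and no reset: what is moved stays moved. The work goes in short steps, Python scripts to look and compute and a tool call to move; the robot and the scene stay as the last step left them, time stands still between calls to the robot, and variables do not carry over. Pictures are saved under pics/ and viewed, and the job is handed in when it is done.

Besides the shell and the picture viewer there is one more tool, called by a JSON object that holds its "api" and its "payload", one argument or row to a line. apply_moves: Moves the arm, as the interface text tells. Its arguments: {"type":"object","properties":{"deltas":{"type":"array","items":{"type":"array","items":{"type":"number"}}},"newtons":{"type":"number"}},"required":["deltas"]}

```bash
mkdir -p pics; ls
python3 - <<'E'
from bench import robot
import cv2
s=robot.sense();print(s)
for n in ["scene","top","wrist"]:
    im=robot.get_image(n);cv2.imwrite(f"pics/{n}0.png",im["color"][:,:,::-1])
    print(n,{k:v for k,v in im.items() if k!="color"})
E
```

```text
pics
{'clock': 0.0, 'joints': array([ 7.59743984e+01,  1.36810621e+01, -8.14732122e-01,  7.55815470e+01,
       -1.43153930e-04,  8.99994442e+01]), 'qd': array([-0.00584611, -0.12579662,  0.04506371,  0.02272392, -0.03025614,
       -0.00339185]), 'joint_efforts': array([ 1.63798115e-03, -5.38773680e+01,  3.46450675e+01,  1.82224461e-02,
        9.58425147e-06,  5.64506948e-06]), 'eef_pos': array([0.12714662, 0.5089851 , 0.23069165]), 'tool_rot': array([[ 2.42345799e-01, -3.24721477e-04, -9.70189883e-01],
       [ 9.70188998e-01, -1.31022125e-03,  2.42346016e-01],
       [-1.34985835e-03, -9.99999089e-01, -2.48541063e-06]]), 'contact_force': array([ 0.40692717, -0.21137844, -0.40074212]), 'wrist_torque': array([ 0.01797699, -0.00364382, -0.02339605]), 'width': 0.9970751957806281}
scene {'K': array([[457.71871859,   0.        , 272.76195953],
       [  0.        , 457.71871859, 216.90737406],
       [  0.        ,   0.        ,   1.        ]]), 'D': array([-0.064622,  0.      ,  0.      ,  0.      ,  0.      ]), 'rvec': array([ 2.12769965,  0.66355241, -0.33075947]), 'tvec': array([-0
[... 291 characters left out ...]
array([ 2.19366295, -2.16230859,  0.09295254]), 'tvec': array([-0.00455756,  0.53938755,  1.1433344 ])}
wrist {'K': array([[319.02858464,   0.        , 277.35985124],
       [  0.        , 319.02858464, 207.26132265],
       [  0.        ,   0.        ,   1.        ]]), 'D': array([-0.04014571,  0.        ,  0.        ,  0.        ,  0.        ]), 'mount': array([[ 9.99999943e-01,  1.02487526e-04,  3.20664332e-04,
        -8.96634704e-05],
       [-2.82211185e-04, -2.64105805e-01,  9.64493673e-01,
        -1.41761647e-01],
       [ 1.83537882e-04, -9.64493708e-01, -2.64105761e-01,
         6.64359741e-02],
       [ 0.00000000e+00,  0.00000000e+00,  0.00000000e+00,
         1.00000000e+00]])}
```

View pics/scene0.png

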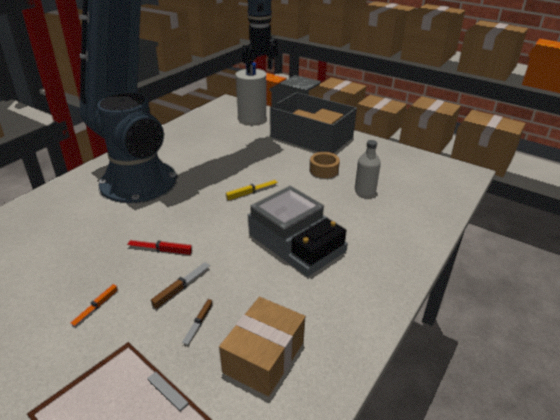

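View pics/top0.png

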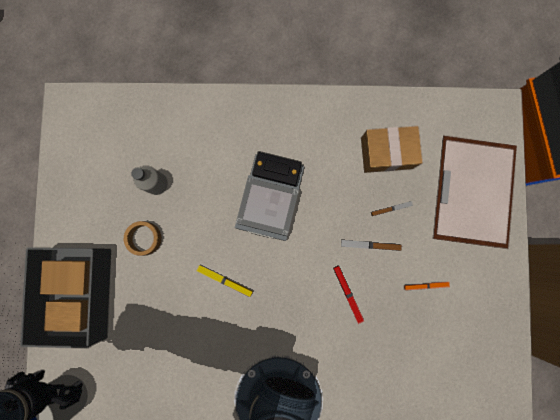

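View pics/wrist0.png

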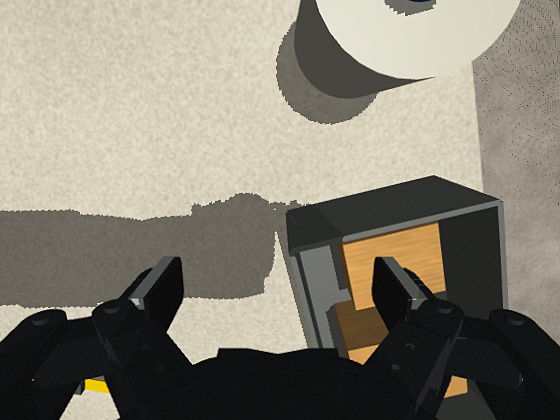

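Scene: two brown-handled tools in the top view, a larger one at (371,245) and a smaller one at (391,208). Red (348,293), yellow (225,280) and orange (427,286) are excluded by colour. The larger brown one fits the description, so I'll check it in an enlarged crop.

```bash
cat > h.py <<'E'
import cv2, numpy as np
from bench import robot
def ray(im,px):
    p=cv2.undistortPoints(np.array(px,float).reshape(-1,1,2),im["K"],im["D"]).reshape(-1,2)
    R,_=cv2.Rodrigues(im["rvec"]); t=np.array(im["tvec"])
    d=np.c_[p,np.ones(len(p))]@R
    return -R.T@t, d
def onplane(im,px,z):
    c,d=ray(im,px); return c+d*((z-c[2])/d[:,2])[:,None]
def proj(im,P):
    q,_=cv2.projectPoints(np.array(P,float).reshape(-1,1,3),im["rvec"],im["tvec"],im["K"],im["D"]);return q.reshape(-1,2)
def crop(im,x0,y0,x1,y1,s,fn):
    c=im["color"][y0:y1,x0:x1,::-1]
    cv2.imwrite(fn,cv2.resize(c,None,fx=s,fy=s,interpolation=cv2.INTER_CUBIC))
E
python3 - <<'E'
from h import *
im=robot.get_image("top")
crop(im,330,195,430,260,8,"pics/tools.png"); crop(im,225,140,315,250,5,"pics/tester.png")
im=robot.get_image("scene"); crop(im,140,180,360,340,3,"pics/sc1.png")
E
```

```text
(no output)
```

View pics/tools.png

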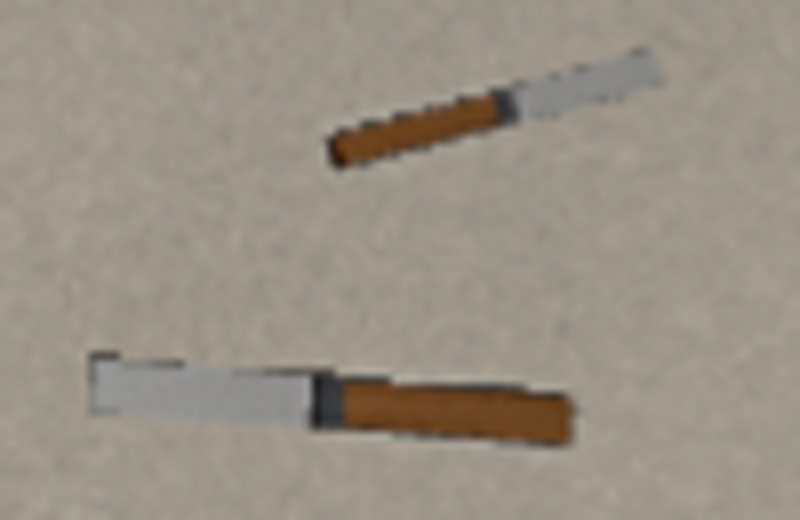

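View pics/tester.png

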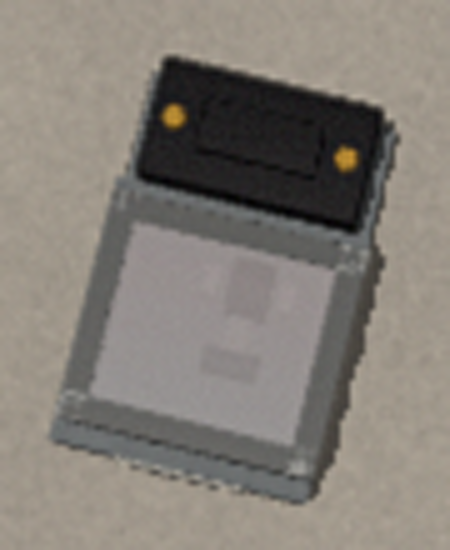

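View pics/sc1.png

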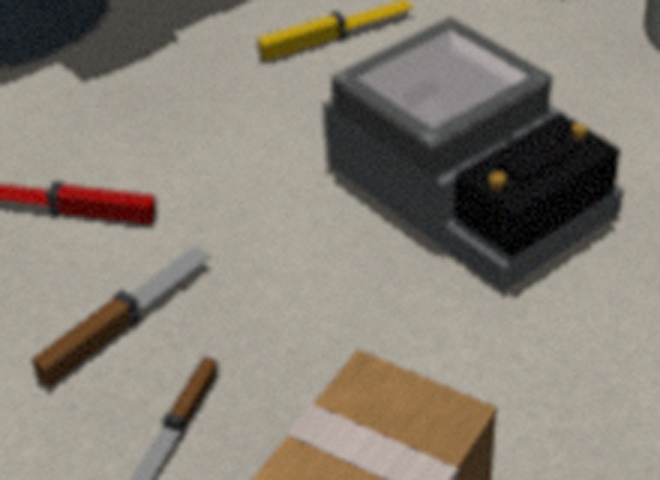

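Run:
```python
from h import *
im=robot.get_image("top")
T=lambda pts,s,o:[(p[0]/s+o[0]-.4,p[1]/s+o[1]-.4) for p in pts]
b=onplane(im,T([(165,58),(385,112),(360,230),(138,180)],5,(225,140)),.088)
print("block FL FR NR NL\n",b.round(4))
for a,c in((0,1),(3,2),(3,0),(2,1)):
    d=b[a]-b[c] if (a,c) in((0,1),(3,2)) else b[c]-b[a]
    print(np.linalg.norm(d).round(4), np.degrees(np.arctan2(d[1],d[0])).round(2))
w=onplane(im,T([(130,222),(338,272),(297,443),(92,393)],5,(225,140)),.1045)
print("win\n",w.round(4),w.mean(0))
cv=onplane(im,T([(118,185),(362,248),(305,475),(62,412)],5,(225,140)),.1045)
print("cov\n",cv.round(4),cv.mean(0))
base=onplane(im,T([(50,440),(312,500)],5,(225,140)),.07);print("near deck",base)
print("tool")
t=onplane(im,T([(92,386)],8,(330,195)),.013);j=onplane(im,T([(328,402)],8,(330,195)),.024);e=onplane(im,T([(571,422)],8,(330,195)),.024)
j2=onplane(im,T([(312,400)],8,(330,195)),.013)
print(t,j2,j,e,t-j2, t-e)
# color masks for the tool
hsv=cv2.cvtColor(im["color"],cv2.COLOR_RGB2HSV)
sub=hsv[225:262,335:410]
print(proj(im,[[.3,-.2,.02]]))
```

```text
block FL FR NR NL
 [[ 0.7124  0.0679  0.088 ]
 [ 0.6833 -0.0566  0.088 ]
 [ 0.616  -0.0432  0.088 ]
 [ 0.6425  0.0817  0.088 ]]
0.1278 76.81
0.1276 78.0
0.0713 -11.15
0.0686 -11.24
win
 [[ 0.6159  0.0844  0.1045]
 [ 0.5898 -0.0306  0.1045]
 [ 0.4953 -0.0093  0.1045]
 [ 0.5211  0.1032  0.1045]] [0.55553824 0.03691964 0.1045    ]
cov
 [[ 0.6365  0.0915  0.1045]
 [ 0.6033 -0.0437  0.1045]
 [ 0.4779 -0.0139  0.1045]
 [ 0.5104  0.1194  0.1045]] [0.5570443  0.03831621 0.1045    ]
near deck [[ 0.49675036  0.12955553  0.07      ]
 [ 0.46512686 -0.01858486  0.07      ]]
tool
[[ 0.45904788 -0.17971125  0.013     ]] [[ 0.45498369 -0.26120536  0.013     ]] [[ 0.45419321 -0.26460427  0.024     ]] [[ 0.44804735 -0.35400396  0.024     ]] [[0.00406419 0.08149411 0.        ]] [[ 0.01100053  0.17429271 -0.011     ]]
[[348.29934098 297.69527044]]
```

Confirmed: the tool at (371,245) is larger (about 175 mm) with a brown handle, and its blade points to +y. The small one at (391,208) is the decoy. Estimates so far:
- **Tester:** origin ≈ (0.574, 0.0355), yaw ≈ -12.2°
- **Tool:** yaw ≈ 86.4°, grip ≈ (0.452, -0.287)

Next I'll turn the wrist, then travel.

{"api": "apply_moves", "payload": {
  "deltas": [
    [0, 0, 0, 0.115, 1],
    [0, 0, 0, 0.115, 1],
    [0, 0, 0, 0.115, 1],
    [0, 0, 0, 0.115, 1],
    [0, 0, 0, 0.115, 1],
    [0, 0, 0, 0.115, 1]
  ]
}}

```text
clock: 0.8
eef_pos: [0.1272, 0.5093, 0.2312]
tool_rot: [[0.808, -0.0, -0.589], [0.589, -0.0, 0.808], [-0.0, -1.0, -0.0]]
contact_force: [-0.3, -0.4, -0.4]
width: 0.999
```

{"api": "apply_moves", "payload": {
  "deltas": [
    [0, 0, 0, 0.115, 1],
    [0, 0, 0, 0.115, 1],
    [0, 0, 0, 0.115, 1],
    [0, 0, 0, 0.115, 1],
    [0, 0, 0, 0.115, 1],
    [0, 0, 0, 0.115, 1],
    [0, 0, 0, 0, 1]
  ]
}}

```text
clock: 1.38
eef_pos: [0.1272, 0.5092, 0.2312]
tool_rot: [[0.998, -0.0, 0.059], [-0.059, -0.0, 0.998], [-0.0, -1.0, -0.0]]
contact_force: [-0.5, 0.3, -0.5]
width: 1.001
```

{"api": "apply_moves", "payload": {
  "deltas": [
    [15.5, 0, -32.3, 0, 1],
    [15.5, 0, -32.3, 0, 1],
    [15.5, 0, -32.3, 0, 1],
    [15.5, 0, -32.3, 0, 1],
    [15.5, 0, -32.3, 0, 1],
    [15.5, 0, -32.3, 0, 1],
    [15.5, 0, -32.3, 0, 1],
    [15.5, 0, -32.3, 0, 1]
  ]
}}

```text
clock: 2.05
eef_pos: [0.2372, 0.2431, 0.2314]
tool_rot: [[0.999, 0.0, 0.049], [-0.049, 0.0, 0.999], [0.0, -1.0, 0.0]]
contact_force: [1.9, 0.9, 0.0]
width: 0.997
```

{"api": "apply_moves", "payload": {
  "deltas": [
    [15.5, 0, -32.3, 0, 1],
    [15.5, 0, -32.3, 0, 1],
    [15.5, 0, -32.3, 0, 1],
    [15.5, 0, -32.3, 0, 1],
    [15.5, 0, -32.3, 0, 1],
    [15.5, 0, -32.3, 0, 1],
    [15.5, 0, -32.3, 0, 1],
    [15.5, 0, -32.3, 0, 1]
  ]
}}

```text
clock: 2.72
eef_pos: [0.3472, -0.0221, 0.2316]
tool_rot: [[0.999, 0.001, 0.05], [-0.05, -0.0, 0.999], [0.001, -1.0, -0.0]]
contact_force: [0.2, 1.3, 0.4]
width: 0.998
```

{"api": "apply_moves", "payload": {
  "deltas": [
    [15.5, 0, -32.3, 0, 1],
    [15.5, 0, -32.3, 0, 1],
    [15.5, 0, -32.3, 0, 1],
    [15.5, 0, -32.3, 0, 1],
    [15.5, 0, -32.3, 0, 1],
    [15.5, 0, -32.3, 0, 1],
    [15.5, 0, -32.3, 0, 1],
    [0, 0, 0, 0, 1]
  ]
}}

```text
clock: 3.38
eef_pos: [0.4452, -0.2568, 0.2304]
tool_rot: [[0.999, 0.001, 0.053], [-0.053, -0.002, 0.999], [0.001, -1.0, -0.002]]
contact_force: [-1.1, 0.8, 0.1]
width: 1.0
```

{"api": "apply_moves", "payload": {
  "deltas": [
    [8.4, 20, -29.6, 0.01, 1],
    [0, 30, 0, 0, 1],
    [0, 30, 0, 0, 1],
    [0, 30, 0, 0, 1],
    [0, 0, 0, 0, 1],
    [0, 0, 0, 0, 1]
  ]
}}

```text
clock: 3.88
eef_pos: [0.449, -0.2812, 0.1207]
tool_rot: [[0.998, -0.003, 0.062], [-0.061, 0.002, 0.998], [-0.003, -1.0, 0.001]]
contact_force: [1.2, -0.3, 1.3]
width: 1.003
```

```bash
cat >> h.py <<'E'
def wrist_im():
    s=robot.sense(); im=robot.get_image("wrist")
    T=np.eye(4);T[:3,:3]=s["tool_rot"];T[:3,3]=s["eef_pos"]
    C=np.linalg.inv(T@im["mount"])   # world->cam
    im=dict(im);im["rvec"]=cv2.Rodrigues(C[:3,:3])[0].ravel();im["tvec"]=C[:3,3]
    return s,im
E
python3 - <<'E'
from h import *
s,im=wrist_im();print(s["eef_pos"],s["tool_rot"][:,0])
cv2.imwrite("pics/w1.png",im["color"][:,:,::-1])
print(proj(im,[[.4522,-.287,.024],[.459,-.1797,.012]]))
E
```

```text
[ 0.44900511 -0.28121714  0.12071904] [ 0.99810343 -0.06149757 -0.0027556 ]
[[281.70879223 216.05710512]
 [282.35667667  71.01681188]]
```

View pics/w1.png

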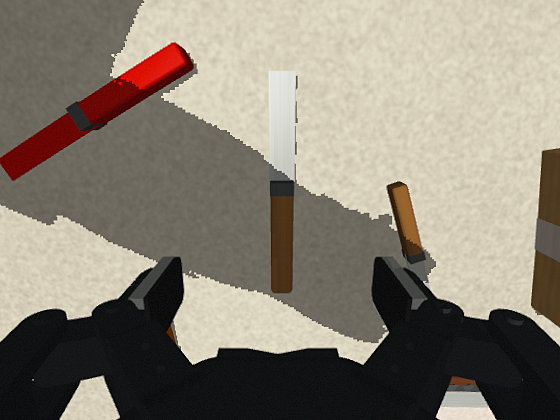

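Wrist view: blade tip at (282,71), handle from (282,182) to (282,292), as predicted. The decoy handle at (405,220) is off to the right.

Run:
```python
from h import *
s,im=wrist_im()
t=onplane(im,[(282.3,71),(282.3,180)],.013)
h=onplane(im,[(282.3,182),(282,290)],.024)
d=onplane(im,[(398,185),(388,185),(418,260),(425,258)],.01)
print(t,h,d,sep="\n")
```

```text
[[ 0.46041349 -0.18041286  0.013     ]
 [ 0.45570323 -0.2616213   0.013     ]]
[[ 0.45559335 -0.26111786  0.024     ]
 [ 0.45003185 -0.35332058  0.024     ]]
[[ 0.54955148 -0.27194635  0.01      ]
 [ 0.54134539 -0.27146031  0.01      ]
 [ 0.5698861  -0.33986604  0.01      ]
 [ 0.57595744 -0.33837292  0.01      ]]
```

{"api": "apply_moves", "payload": {
  "deltas": [
    [5.4, 20, -5.5, 0, 0.55],
    [0, 25, 0, 0, 0.55],
    [0, 25, 0, 0, 0.55],
    [0, 20, 0, 0, 0.55],
    [0, 15, 0, 0, 0.55],
    [0, 8, 0, 0, 0.55],
    [0, 0, 0, 0, 0.55],
    [0, 0, 0, 0, 0.55]
  ]
}}

```text
clock: 4.65
eef_pos: [0.4558, -0.2881, 0.0097]
tool_rot: [[0.998, 0.001, 0.063], [-0.063, -0.001, 0.998], [0.002, -1.0, -0.001]]
contact_force: [0.2, 0.9, -1.1]
width: 0.548
```

Run:
```python
from h import *
s,im=wrist_im();print(s["eef_pos"],s["contact_force"],s["width"])
cv2.imwrite("pics/w2.png",im["color"][:,:,::-1])
```

```text
[ 0.45583814 -0.28808836  0.00969518] [ 0.16385444  0.90890423 -1.10322523] 0.5479143489773198
```

View pics/w2.png

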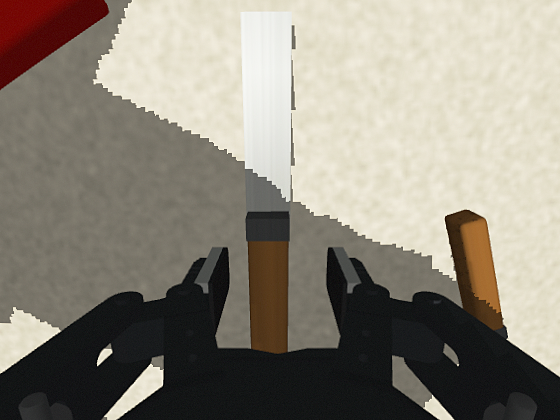

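Handle is between the pads, slightly left of centre (268 vs 277). I'll nudge it, lower and close.

{"api": "apply_moves", "payload": {
  "deltas": [
    [-2.5, 6, 0, 0, 0.5],
    [0, 0, 0, 0, 0.5],
    [0, 0, 0, 0, 0.2],
    [0, 0, 0, 0, 0],
    [0, 0, 0, 0, 0],
    [0, 0, 0, 0, 0],
    [0, 0, 0, 0, 0],
    [0, 0, 0, 0, 0]
  ],
  "newtons": 100
}}

```text
clock: 5.37
eef_pos: [0.4526, -0.2875, 0.003]
tool_rot: [[0.998, 0.0, 0.064], [-0.064, -0.0, 0.998], [0.0, -1.0, -0.0]]
contact_force: [-2.6, 1.7, 5.3]
width: 0.185
```

{"api": "apply_moves", "payload": {
  "deltas": [
    [0, -10, 0, 0, 0],
    [0, -20, 0, 0, 0],
    [0, -20, 0, 0, 0],
    [0, -20, 0, 0, 0],
    [0, 0, 0, 0, 0],
    [0, 0, 0, 0, 0]
  ]
}}

```text
clock: 5.87
eef_pos: [0.4532, -0.2879, 0.0738]
tool_rot: [[0.998, 0.002, 0.064], [-0.064, -0.002, 0.998], [0.002, -1.0, -0.001]]
contact_force: [-1.4, 0.7, -0.9]
width: 0.188
```

Run:
```python
from h import *
s,im=wrist_im();print(s["eef_pos"],s["tool_rot"],s["contact_force"],s["width"])
cv2.imwrite("pics/w3.png",im["color"][:,:,::-1])
im=robot.get_image("scene");crop(im,120,170,360,340,3,"pics/s3.png")
```

```text
[ 0.45324024 -0.28794205  0.07380503] [[ 0.99795147  0.0023444   0.06393249]
 [-0.06392887 -0.00158681  0.9979532 ]
 [ 0.00244105 -0.99999599 -0.00143368]] [-1.38796941  0.71763679 -0.91891964] 0.18823019709990468
```

View pics/w3.png

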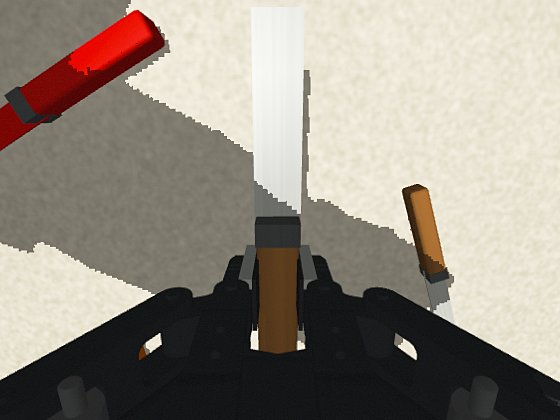

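View pics/s3.png

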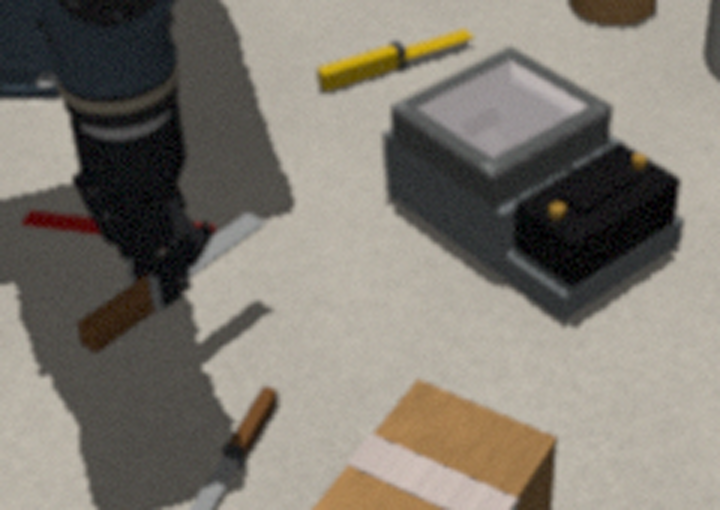

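Tool is held level, with the blade at about TCP z + 9 mm. Next I'll measure the tip in the tool frame and look for the notch.

Run:
```python
from h import *
s,im=wrist_im()
p=onplane(im,[(276.5,8)],s["eef_pos"][2]+.010)[0]
print("tip tool frame",s["tool_rot"].T@(p-s["eef_pos"]))
sc=robot.get_image("scene")
for z in (.08,.083,.086): print(z, proj(sc,[s["eef_pos"]+s["tool_rot"]@[0,-(z-s["eef_pos"][2]),.1065]]))
c=sc["color"][180:300,230:360,::-1]
c=np.clip(255*(c/255.)**.45,0,255).astype('uint8')
cv2.imwrite("pics/notch.png",cv2.resize(c,None,fx=6,fy=6,interpolation=cv2.INTER_CUBIC))
ex=np.array([.9774,-.2113,0]);ey=np.array([.2113,.9774,0]);o=np.array([.574,.0355,0])
P=[o-.0175*ex-.075*ey+[0,0,.0655], o+.135*ex-.075*ey,o-.095*ex-.075*ey+[0,0,.07],o-.095*ex+.075*ey+[0,0,.07],o+.135*ex+.075*ey,o-.0825*ex-.075*ey+[0,0,.1045],o+.0475*ex-.075*ey+[0,0,.1045],o-.0825*ex+.07*ey+[0,0,.1045]]
q=proj(sc,P);print(q,(q-[230,180])*6)
```

```text
tip tool frame [ 0.0003223  -0.00998691  0.10743972]
0.08 [[203.88310361 243.06058786]]
0.083 [[203.77484987 242.11071186]]
0.086 [[203.66628388 241.15773661]]
[[266.32487477 229.04387499]
 [308.23394513 277.69650004]
 [246.68436917 214.63941515]
 [286.6524134  193.40977308]
 [346.96644534 250.55537882]
 [249.38902964 206.05412082]
 [284.22673109 228.46406668]
 [288.78051351 185.58282749]] [[217.94924863 294.26324992]
 [469.40367078 586.17900026]
 [100.10621503 207.83649088]
 [339.91448038  80.45863846]
 [701.79867205 423.33227294]
 [116.33417786 156.32472495]
 [325.36038654 290.7844001 ]
 [352.68308105  33.49696497]]
```

View pics/notch.png

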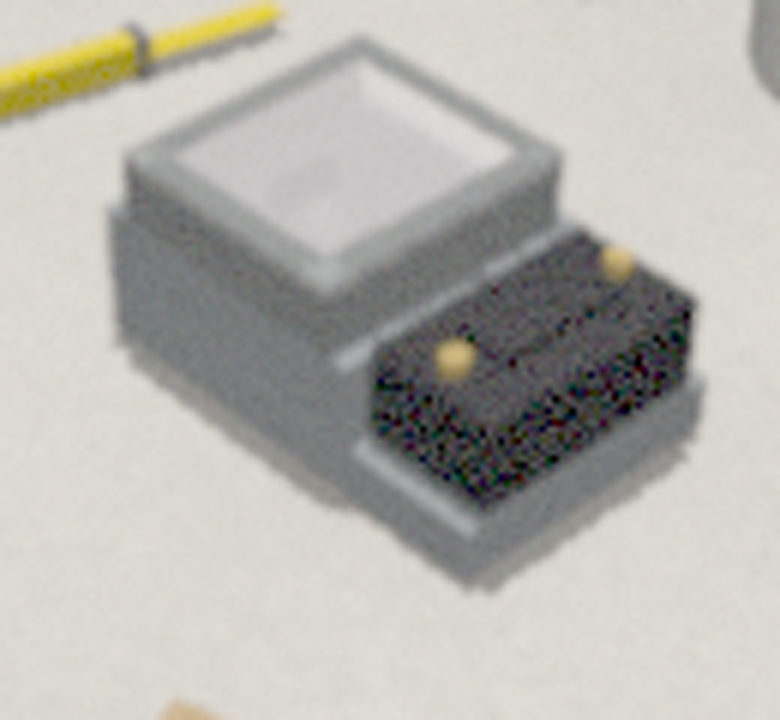

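{"api": "apply_moves", "payload": {
  "deltas": [
    [0, 0, 0, 0.075, 0],
    [0, 0, 0, 0.075, 0],
    [6.4, 0, 26.8, 0, 0],
    [6.4, 0, 26.8, 0, 0],
    [6.4, 0, 26.8, 0, 0],
    [6.4, 0, 26.8, 0, 0],
    [6.4, 0, 26.8, 0, 0],
    [0, 17, 0, 0, 0]
  ]
}}

```text
clock: 6.73
eef_pos: [0.5152, -0.1602, 0.0567]
tool_rot: [[0.978, 0.004, 0.209], [-0.209, 0.0, 0.978], [0.004, -1.0, 0.001]]
contact_force: [0.2, -0.0, -0.1]
width: 0.186
```

{"api": "apply_moves", "payload": {
  "deltas": [
    [0, 0, 0, 0, 0],
    [0, 0, 0, 0, 0]
  ]
}}

```text
clock: 6.9
eef_pos: [0.5109, -0.1628, 0.0541]
tool_rot: [[0.977, -0.003, 0.212], [-0.212, 0.001, 0.977], [-0.003, -1.0, -0.0]]
contact_force: [-0.2, 0.0, -0.3]
width: 0.184
```

Run:
```python
from h import *
s,im=wrist_im();print(s["eef_pos"],s["tool_rot"][:,2],s["contact_force"])
print("tip",s["eef_pos"]+s["tool_rot"]@[0.0003,-.009,.1074])
cv2.imwrite("pics/w4.png",im["color"][:,:,::-1])
sc=robot.get_image("scene");t=robot.get_image("top")
c=sc["color"][170:290,180:320,::-1];c=np.clip(255*(c/255.)**.5,0,255).astype('uint8')
cv2.imwrite("pics/s4.png",cv2.resize(c,None,fx=5,fy=5,interpolation=cv2.INTER_CUBIC))
crop(t,225,140,375,270,5,"pics/t4.png")
```

```text
[ 0.51092944 -0.1627808   0.05411631] [ 2.11631829e-01  9.77349461e-01 -3.82515824e-06] [-0.24471589  0.04346214 -0.27570233]
tip [ 0.53398221 -0.05788349  0.06311481]
```

View pics/w4.png

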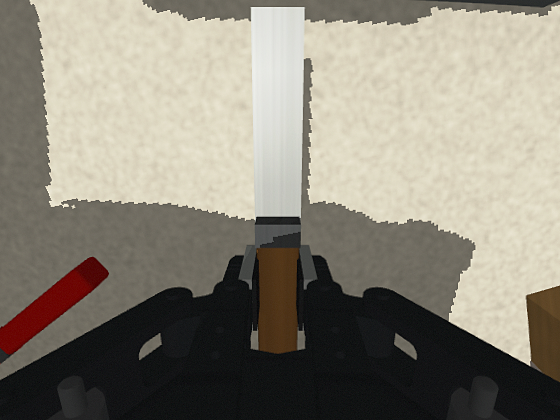

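View pics/s4.png

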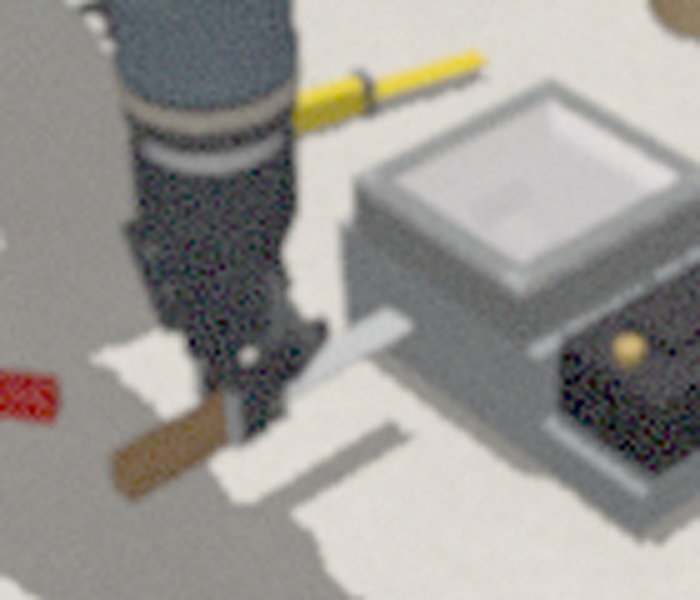

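View pics/t4.png

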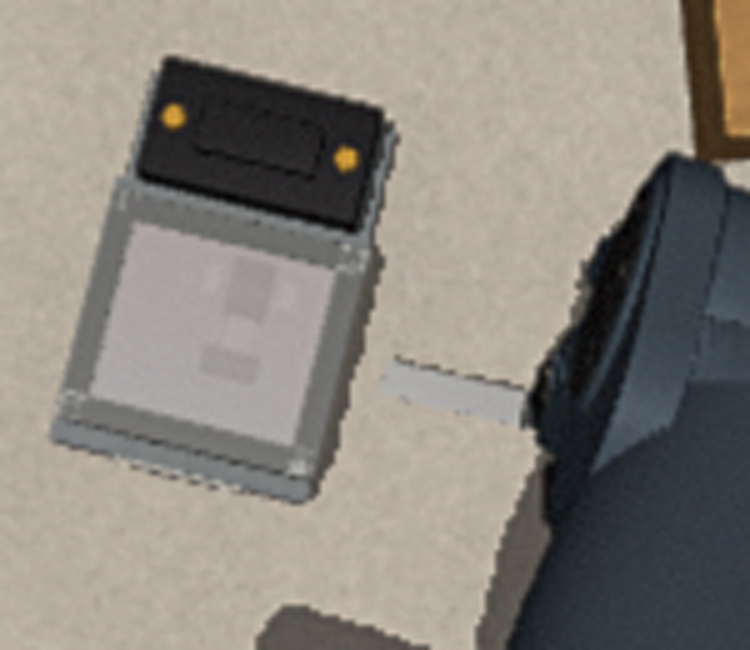

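{"api": "apply_moves", "payload": {
  "deltas": [
    [0, -2, 0, 0, 0],
    [0, 0, 0, 0, 0],
    [0, 0, 0, 0, 0]
  ]
}}

```text
clock: 7.3
eef_pos: [0.5123, -0.1639, 0.0579]
tool_rot: [[0.977, 0.001, 0.213], [-0.213, -0.0, 0.977], [0.001, -1.0, -0.0]]
contact_force: [0.5, -0.1, -0.8]
width: 0.185
```

Run:
```python
from h import *
s=robot.sense();print(s["eef_pos"])
sc=robot.get_image("scene")
for z in (.06,.0655,.07):
  P=[s["eef_pos"]+s["tool_rot"]@[dx,-(z-s["eef_pos"][2]),.1074] for dx in(-.01,.01)]
  print(z,(proj(sc,P)-[180,170])*5)
c=sc["color"][215:255,235:285,::-1];c=np.clip(255*(c/255.)**.5,0,255).astype('uint8')
cv2.imwrite("pics/s5.png",cv2.resize(c,None,fx=14,fy=14,interpolation=cv2.INTER_CUBIC))
```

```text
[ 0.51231331 -0.16386954  0.05786188]
0.06 [[381.37178384 315.40454372]
 [407.42604402 333.3411241 ]]
0.0655 [[381.16246364 306.9999365 ]
 [407.28826648 324.90280626]]
0.07 [[380.99043389 300.08817676]
 [407.17503079 317.96289322]]
```

View pics/s5.png

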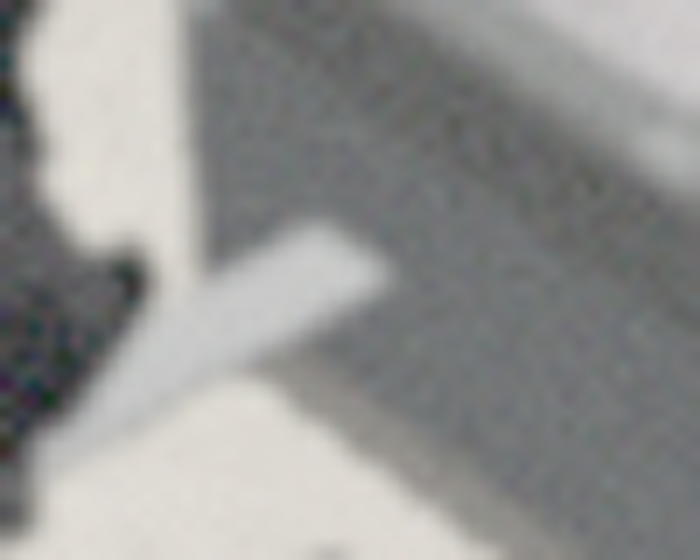

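Blade tip at scene ≈ (260,233), consistent with z ≈ 66 mm. Inserting.

{"api": "apply_moves", "payload": {
  "deltas": [
    [0, 1, 8, 0, 0],
    [0, 0, 8, 0, 0],
    [0, 0, 8, 0, 0],
    [0, 0, 4, 0, 0],
    [0, 0, 4, 0, 0],
    [0, 0, 0, 0, 0]
  ]
}}

```text
clock: 7.85
eef_pos: [0.5192, -0.131, 0.0563]
tool_rot: [[0.977, -0.0, 0.211], [-0.211, 0.0, 0.977], [-0.0, -1.0, 0.0]]
contact_force: [-0.0, -0.7, -0.6]
width: 0.187
```

{"api": "apply_moves", "payload": {
  "deltas": [
    [0, 0, 6, 0, 0],
    [0, 0, 6, 0, 0],
    [0, 0, 6, 0, 0],
    [0, 0, 4, 0, 0],
    [0, 0, 0, 0, 0]
  ]
}}

```text
clock: 8.27
eef_pos: [0.5238, -0.1097, 0.0563]
tool_rot: [[0.977, -0.0, 0.212], [-0.212, 0.0, 0.977], [-0.0, -1.0, 0.0]]
contact_force: [-0.5, 0.8, -1.1]
width: 0.185
```

```bash
cat >> h.py <<'E'
ex=np.array([.9774,-.2113,0]);ey=np.array([.2113,.9774,0]);o=np.array([.574,.0355,0])
def tst(p): p=np.array(p)-o; return np.array([p@ex,p@ey,p[2]])
E
python3 - <<'E'
from h import *
s=robot.sense();print(s["eef_pos"],s["contact_force"],"tip",tst(s["eef_pos"]+s["tool_rot"]@[0,-.009,.1074]))
sc=robot.get_image("scene");t=robot.get_image("top")
c=sc["color"][170:290,200:340,::-1];c=np.clip(255*(c/255.)**.5,0,255).astype('uint8')
cv2.imwrite("pics/s6.png",cv2.resize(c,None,fx=5,fy=5,interpolation=cv2.INTER_CUBIC))
crop(t,225,140,375,270,5,"pics/t6.png")
E
```

```text
[ 0.52380457 -0.10967284  0.05631691] [-0.46768776  0.84857655 -1.11774437] tip [-0.01835731 -0.04510156  0.06532995]
```

View pics/s6.png

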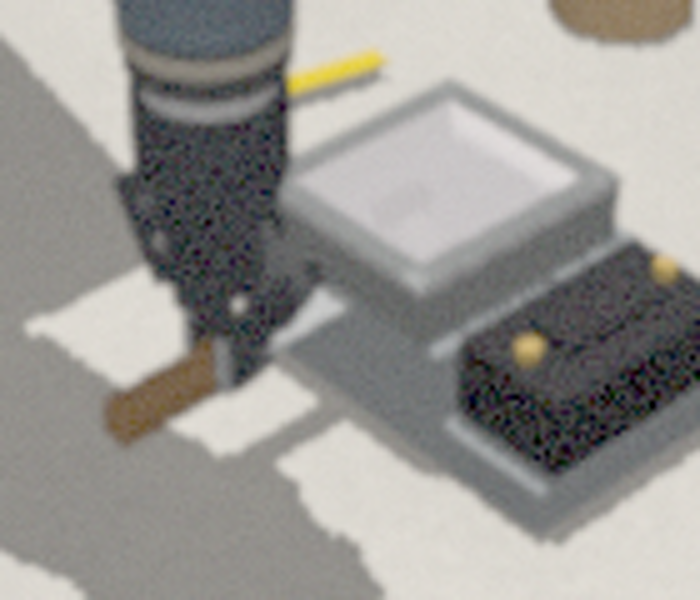

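View pics/t6.png

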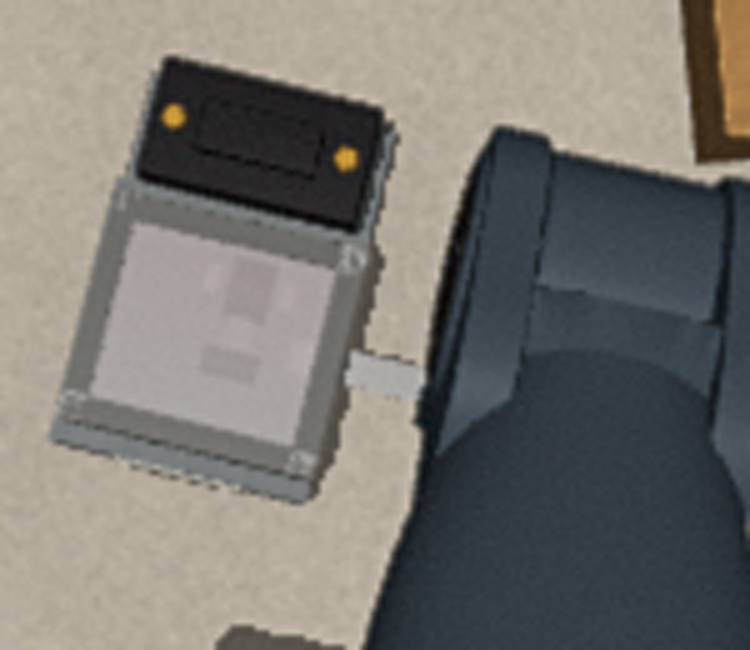

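Blade is about 30 mm inside the notch with no contact force. Lifting along the edge's arc.

{"api": "apply_moves", "payload": {
  "deltas": [
    [0, -5, 0, 0, 0],
    [0, -8, 0.5, 0, 0],
    [0, -10, 0.5, 0, 0],
    [0, -10, 1, 0, 0],
    [0, -9, 2.5, 0, 0],
    [0, -9, 3, 0, 0],
    [0, -9, 3, 0, 0],
    [0, 0, 0, 0, 0]
  ],
  "newtons": 120
}}

```text
clock: 9.03
eef_pos: [0.5271, -0.0999, 0.1186]
tool_rot: [[0.977, 0.003, 0.212], [-0.212, -0.0, 0.977], [0.003, -1.0, 0.0]]
contact_force: [0.1, 0.2, -1.2]
width: 0.18
```

Run:
```python
from h import *
s=robot.sense();print(s["eef_pos"],s["contact_force"],s["wrist_torque"],"tip",tst(s["eef_pos"]+s["tool_rot"]@[0,-.009,.1074]))
sc=robot.get_image("scene")
c=sc["color"][150:290,200:340,::-1];c=np.clip(255*(c/255.)**.5,0,255).astype('uint8')
cv2.imwrite("pics/s7.png",cv2.resize(c,None,fx=4,fy=4,interpolation=cv2.INTER_CUBIC))
```

```text
[ 0.52709836 -0.09986438  0.11860543] [ 0.10482895  0.19244785 -1.23519329] [ 0.00604932 -0.00538969  0.04414428] tip [-0.01719984 -0.03482056  0.12763953]
```

View pics/s7.png

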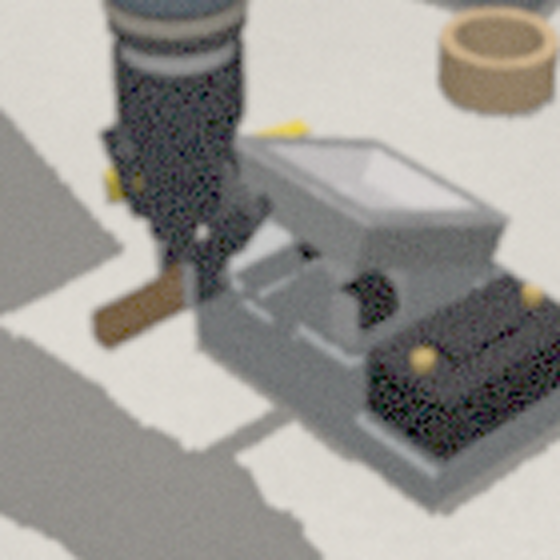

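Cover is lifted to about 0.4 rad on the blade. The notch, drum and lever are visible below it. Continuing the arc.

{"api": "apply_moves", "payload": {
  "deltas": [
    [0, -9, 4, 0, 0],
    [0, -8.5, 4.7, 0, 0],
    [0, -8, 5.2, 0, 0],
    [0, -8, 6, 0, 0],
    [0, -7.5, 6.3, 0, 0],
    [0, -7, 6.5, 0, 0],
    [0, -6.5, 7.3, 0, 0],
    [0, -6, 7.5, 0, 0]
  ]
}}

```text
clock: 9.75
eef_pos: [0.5363, -0.053, 0.1775]
tool_rot: [[0.977, 0.0, 0.212], [-0.212, -0.0, 0.977], [0.0, -1.0, -0.0]]
contact_force: [1.2, 1.7, -3.8]
width: 0.182
```

Run:
```python
from h import *
s=robot.sense();print(s["eef_pos"],s["contact_force"],s["wrist_torque"],"tip",tst(s["eef_pos"]+s["tool_rot"]@[0,-.009,.1074]))
sc=robot.get_image("scene")
c=sc["color"][120:280,200:360,::-1];c=np.clip(255*(c/255.)**.5,0,255).astype('uint8')
cv2.imwrite("pics/s8.png",cv2.resize(c,None,fx=4,fy=4,interpolation=cv2.INTER_CUBIC))
```

```text
[ 0.53631286 -0.05302827  0.17749501] [ 1.16082716  1.66516804 -3.82732129] [-0.11201597 -0.15461586 -0.14479143] tip [-0.01802493  0.01290693  0.18649462]
```

View pics/s8.png

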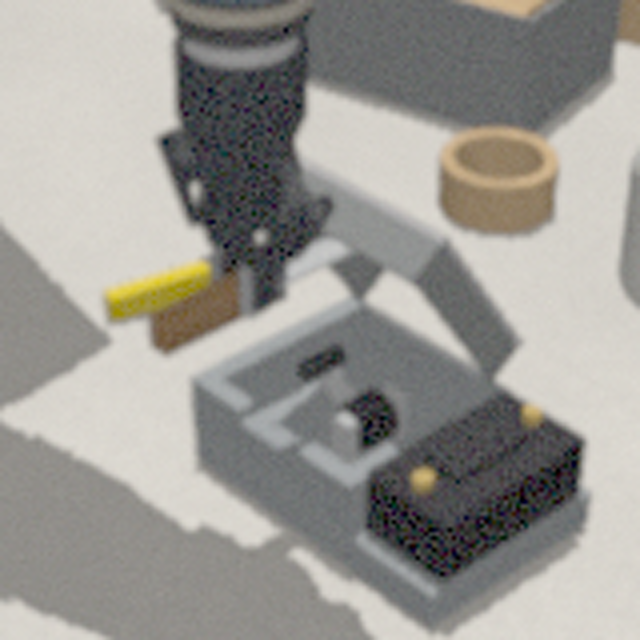

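{"api": "apply_moves", "payload": {
  "deltas": [
    [0, -2, 11, 0, 0],
    [0, -2, 11, 0, 0],
    [0, 0, 12, 0, 0],
    [0, 0, 12, 0, 0],
    [0, 0, 12, 0, 0],
    [0, 0, 0, 0, 0]
  ]
}}

```text
clock: 10.3
eef_pos: [0.5488, 0.0052, 0.1807]
tool_rot: [[0.978, 0.0, 0.211], [-0.211, 0.001, 0.978], [-0.0, -1.0, 0.001]]
contact_force: [0.5, 1.2, -0.6]
width: 0.179
```

Run:
```python
from h import *
s=robot.sense();print(s["eef_pos"],s["contact_force"],s["wrist_torque"],"tip",tst(s["eef_pos"]+s["tool_rot"]@[0,-.009,.1074]))
sc=robot.get_image("scene")
c=sc["color"][100:280,200:380,::-1];c=np.clip(255*(c/255.)**.5,0,255).astype('uint8')
cv2.imwrite("pics/s9.png",cv2.resize(c,None,fx=4,fy=4,interpolation=cv2.INTER_CUBIC))
```

```text
[0.54878612 0.00516807 0.1806577 ] [ 0.48161602  1.20796297 -0.63453108] [-0.04652062 -0.01686745 -0.08871297] tip [-0.01832053  0.07241721  0.18973384]
```

View pics/s9.png

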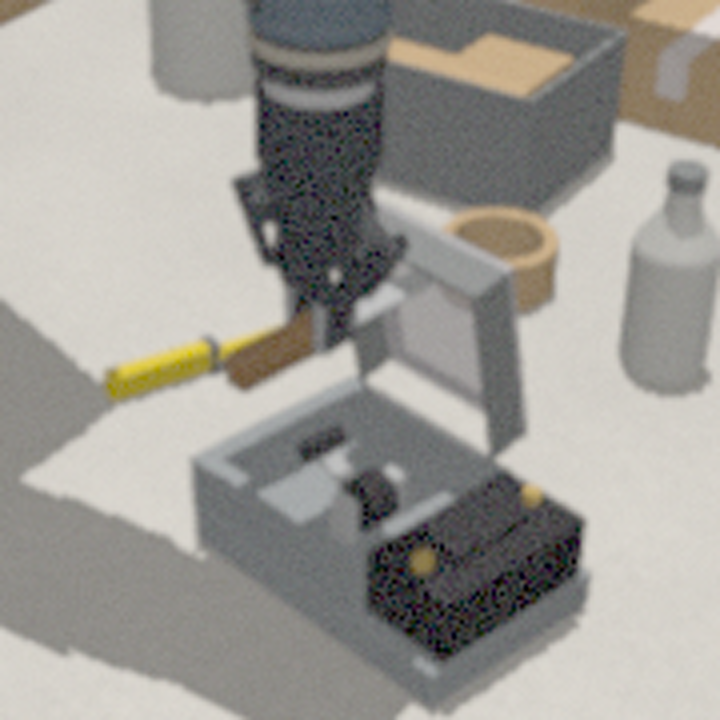

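Blade tip is on the inner plate and the cover is at about 1.35 rad. Pushing on past upright.

{"api": "apply_moves", "payload": {
  "deltas": [
    [0, 0, 12, 0, 0],
    [0, 0, 12, 0, 0],
    [0, 0, 12, 0, 0],
    [0, 0, 12, 0, 0],
    [0, 0, 12, 0, 0],
    [0, 0, 0, 0, 0],
    [0, 0, 0, 0, 0]
  ]
}}

```text
clock: 10.93
eef_pos: [0.5612, 0.0625, 0.1807]
tool_rot: [[0.978, -0.0, 0.211], [-0.211, 0.0, 0.978], [-0.0, -1.0, 0.0]]
contact_force: [-0.1, -0.3, -0.8]
width: 0.179
```

Run:
```python
from h import *
s=robot.sense();print(s["eef_pos"],s["contact_force"],s["wrist_torque"],"tip",tst(s["eef_pos"]+s["tool_rot"]@[0,-.009,.1074]))
sc=robot.get_image("scene")
c=sc["color"][100:280,200:380,::-1];c=np.clip(255*(c/255.)**.5,0,255).astype('uint8')
cv2.imwrite("pics/s10.png",cv2.resize(c,None,fx=4,fy=4,interpolation=cv2.INTER_CUBIC))
```

```text
[0.56117365 0.0624678  0.18074201] [-0.06344081 -0.28762871 -0.84215358] [-0.03899877 -0.01646914 -0.01093749] tip [-0.01829377  0.13104491  0.18975349]
```

View pics/s10.png

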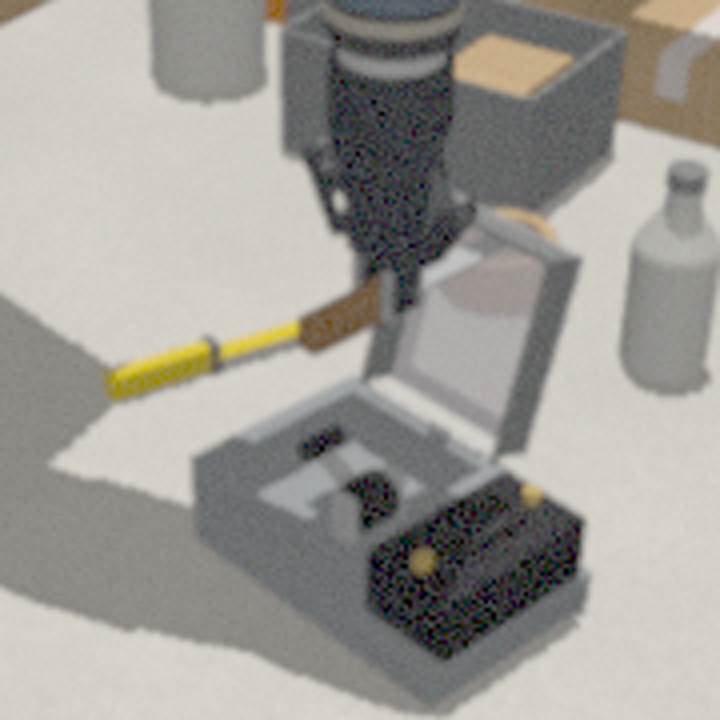

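Cover is at about 1.8 rad, past upright. Retracting and carrying the tool back near its old place.

{"api": "apply_moves", "payload": {
  "deltas": [
    [0, 0, -15, 0, 0],
    [0, 0, -29, 0, 0],
    [0, 0, -29, 0, 0],
    [0, 0, -29, 0, 0],
    [0, 0, -29, 0, 0],
    [0, 0, -29, 0, 0],
    [-5, 0, -29, 0, 0],
    [-6, 0, -29, 0, 0]
  ]
}}

```text
clock: 11.65
eef_pos: [0.5034, -0.151, 0.1809]
tool_rot: [[0.977, 0.0, 0.213], [-0.213, -0.0, 0.977], [0.0, -1.0, -0.0]]
contact_force: [0.5, -1.2, -1.5]
width: 0.18
```

{"api": "apply_moves", "payload": {
  "deltas": [
    [-6, 0, -29, 0, 0],
    [-6, 0, -29, 0, 0],
    [-6, 0, -29, 0, 0],
    [-5, 0, -29, 0, 0],
    [0, 0, -14, 0, 0],
    [0, 20, 0, 0, 0],
    [0, 30, 0, 0, 0],
    [0, 0, 0, 0, 0]
  ]
}}

```text
clock: 12.32
eef_pos: [0.451, -0.2708, 0.1269]
tool_rot: [[0.977, -0.005, 0.214], [-0.214, 0.003, 0.977], [-0.006, -1.0, 0.002]]
contact_force: [-1.9, 0.8, -1.5]
width: 0.181
```

Run:
```python
from h import *
s,im=wrist_im();print(s["eef_pos"],s["tool_rot"][:,2],s["contact_force"])
cv2.imwrite("pics/w11.png",im["color"][:,:,::-1])
sc=robot.get_image("scene");cv2.imwrite("pics/s11.png",sc["color"][:,:,::-1])
```

```text
[ 0.4510494 -0.2708462  0.1268893] [0.21401323 0.97682883 0.0019411 ] [-1.87332282  0.76630362 -1.48146343]
```

View pics/w11.png

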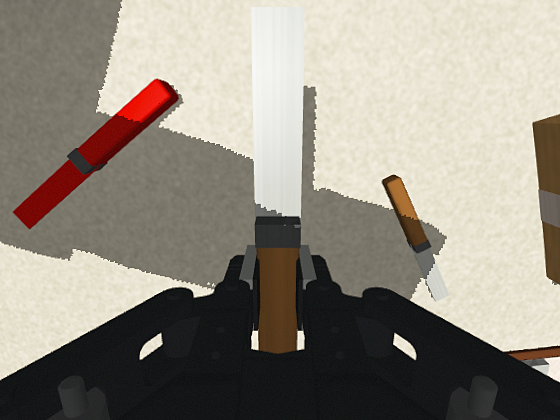

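View pics/s11.png

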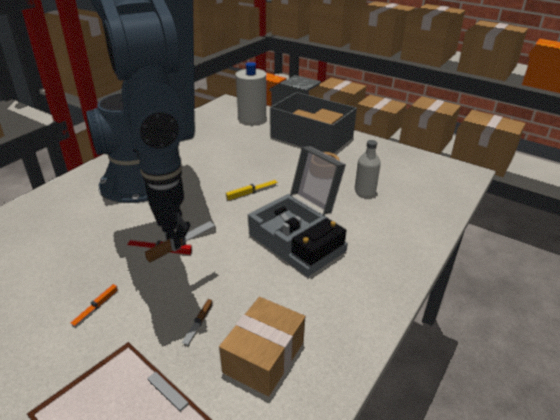

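Cover stays open and the tool is still level in the grip. Lowering.

{"api": "apply_moves", "payload": {
  "deltas": [
    [0, 30, 0, 0, 0],
    [0, 30, 0, 0, 0],
    [0, 30, 0, 0, 0],
    [0, 18, 0, 0, 0],
    [0, 8, 0, 0, 0],
    [0, 0, 0, 0, 0],
    [0, 0, 0, 0, 0]
  ]
}}

```text
clock: 13.0
eef_pos: [0.4548, -0.2718, 0.0162]
tool_rot: [[0.977, 0.001, 0.212], [-0.212, -0.001, 0.977], [0.001, -1.0, -0.001]]
contact_force: [0.8, 0.1, -1.0]
width: 0.177
```

{"api": "apply_moves", "payload": {
  "deltas": [
    [0, 6, 0, 0, 0],
    [0, 4, 0, 0, 0],
    [0, 1.5, 0, 0, 0],
    [0, 0, 0, 0, 0],
    [0, 0, 0, 0, 0]
  ]
}}

```text
clock: 13.42
eef_pos: [0.4539, -0.2715, 0.0036]
tool_rot: [[0.977, 0.0, 0.212], [-0.212, -0.0, 0.977], [0.0, -1.0, -0.0]]
contact_force: [-1.7, 0.5, -0.4]
width: 0.182
```

{"api": "apply_moves", "payload": {
  "deltas": [
    [0, 0.5, 0, 0, 0],
    [0, 0, 0, 0, 0.25],
    [0, 0, 0, 0, 0.35],
    [0, 0, 0, 0, 0.45],
    [0, 0, 0, 0, 0.45],
    [0, -10, 0, 0, 0.5],
    [0, -20, 0, 0, 0.5],
    [0, -30, 0, 0, 0.5]
  ]
}}

```text
clock: 14.08
eef_pos: [0.4524, -0.2705, 0.0623]
tool_rot: [[0.977, -0.004, 0.212], [-0.212, 0.002, 0.977], [-0.004, -1.0, 0.001]]
contact_force: [0.3, -0.1, 1.1]
width: 0.492
```

{"api": "apply_moves", "payload": {
  "deltas": [
    [0, -30, 0, 0, 0.3],
    [0, -30, 0, 0, 0],
    [0, -30, 0, 0, 0],
    [0, -30, 0, 0, 0],
    [0, 0, 0, 0, 0],
    [0, 0, 0, 0, 0]
  ],
  "newtons": 40
}}

```text
clock: 14.58
eef_pos: [0.4548, -0.2719, 0.1852]
tool_rot: [[0.977, 0.004, 0.212], [-0.212, -0.002, 0.977], [0.004, -1.0, -0.001]]
contact_force: [-0.1, 0.3, -0.9]
width: -0.002
```

Run:
```python
from h import *
s,im=wrist_im();print(s["eef_pos"],s["tool_rot"],s["contact_force"],s["width"])
cv2.imwrite("pics/w12.png",im["color"][:,:,::-1])
t=robot.get_image("top");crop(t,215,130,375,270,5,"pics/t12.png")
sc=robot.get_image("scene")
c=sc["color"][140:300,140:360,::-1];c=np.clip(255*(c/255.)**.5,0,255).astype('uint8')
cv2.imwrite("pics/s12.png",cv2.resize(c,None,fx=3.6,fy=3.6,interpolation=cv2.INTER_CUBIC))
```

```text
[ 0.45477661 -0.27189667  0.1852341 ] [[ 0.97718975  0.00365241  0.21233667]
 [-0.21232944 -0.00226901  0.97719551]
 [ 0.00405091 -0.99999076 -0.00144174]] [-0.0785463   0.32517596 -0.88981104] -0.0021320690692568853
```

View pics/w12.png

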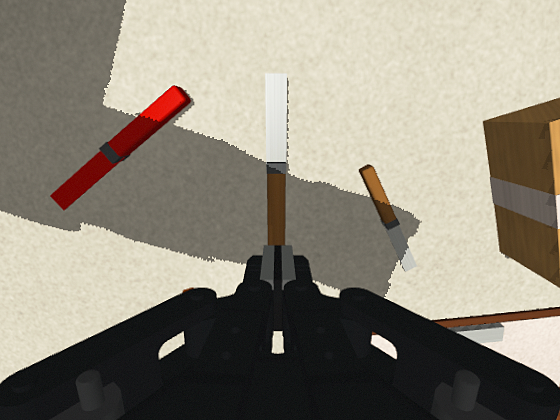

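View pics/t12.png

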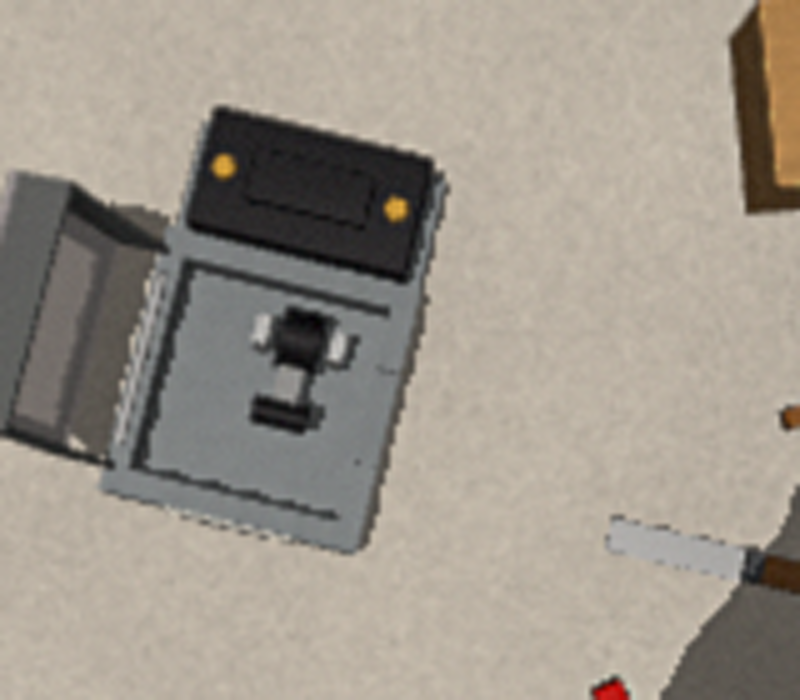

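View pics/s12.png

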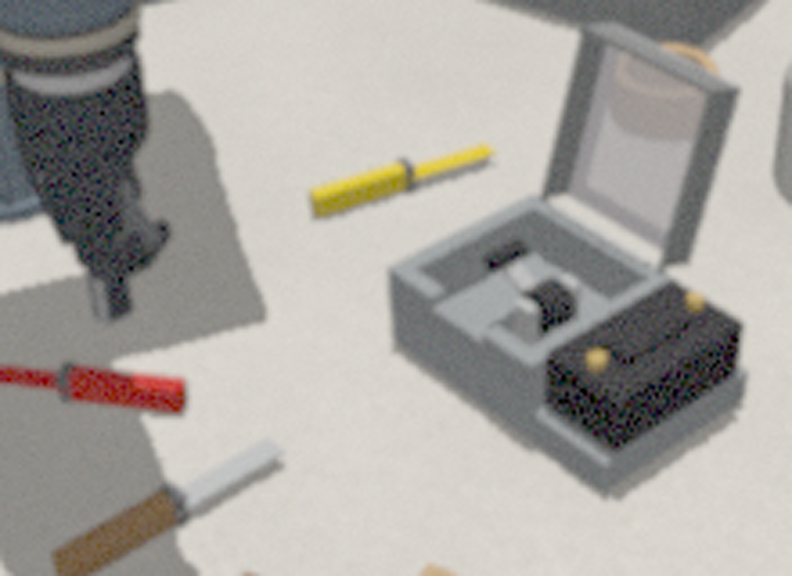

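Tool lies flat on the bench and is released, the cover is open, and the crossbar is visible at top-view ≈ (272,212) and scene ≈ (281,211). I'll triangulate it.

Run:
```python
from h import *
t=robot.get_image("top");sc=robot.get_image("scene")
def blobs(im,x0,y0,x1,y1,th):
    g=cv2.cvtColor(im["color"],cv2.COLOR_RGB2GRAY)[y0:y1,x0:x1]
    n,l,st,c=cv2.connectedComponentsWithStats((g<th).astype('uint8'))
    for i in range(1,n):
        if st[i,4]>8: print(st[i],c[i]+[x0,y0])
blobs(t,258,185,290,222,45);print();blobs(sc,268,200,302,235,25)
def tri(a,b):
    c1,d1=ray(t,[a]);c2,d2=ray(sc,[b]);d1,d2=d1[0],d2[0]
    k=np.linalg.lstsq(np.c_[d1,-d2],c2-c1,rcond=None)[0];p=c1+k[0]*d1;q=c2+k[1]*d2
    return (p+q)/2,np.linalg.norm(p-q)
p,e=tri((271.8,212.2),(281,210.8));print(p,e,tst(p))
p=onplane(t,[(271.8,212.2)],.090)[0];print(p,tst(p))
c=t["color"][180:225,255:295,::-1];cv2.imwrite("pics/t13.png",cv2.resize(c,None,fx=14,fy=14,interpolation=cv2.INTER_CUBIC))
```

```text
[12  7 11 13 92] [274.76086957 197.67391304]
[ 7 25 12  6 47] [270.80851064 212.44680851]

[ 7  7 11  8 41] [279.6097561  210.70731707]
[19 19 12 13 91] [293.06593407 224.76923077]
[0.54240054 0.02662616 0.08777339] 0.00537317821244812 [-0.02901027 -0.01535026  0.08777339]
[0.54003105 0.02497616 0.09      ] [-0.03097756 -0.01746364  0.09      ]
```

View pics/t13.png

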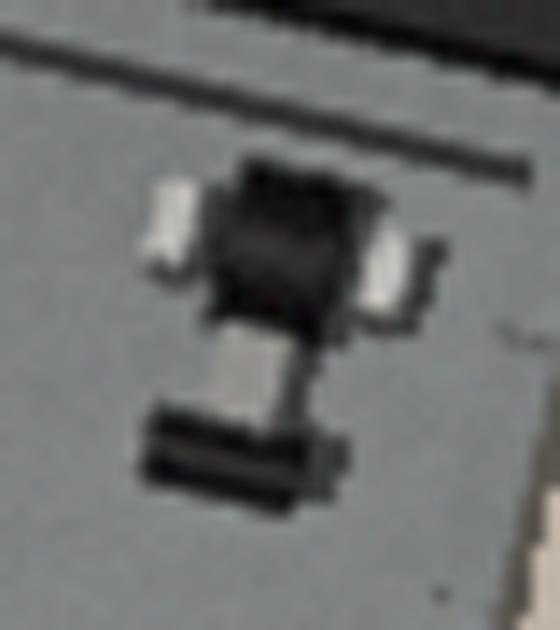

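{"api": "apply_moves", "payload": {
  "deltas": [
    [1.5, 0, 28, 0, 0],
    [1.5, 0, 28, 0, 0],
    [1.5, 0, 28, 0, 0],
    [1.5, 0, 28, 0, 0],
    [1.5, 0, 28, 0, 0],
    [1.5, 0, 28, 0, 0],
    [1.5, 0, 28, 0, 0],
    [1.5, 0, 28, 0, 0]
  ]
}}

```text
clock: 15.5
eef_pos: [0.5129, -0.0536, 0.1819]
tool_rot: [[0.977, -0.002, 0.212], [-0.212, 0.0, 0.977], [-0.002, -1.0, -0.0]]
contact_force: [0.4, 0.0, -0.1]
width: 0.003
```

{"api": "apply_moves", "payload": {
  "deltas": [
    [1.5, 0, 29, 0, 0],
    [1.5, 0, 29, 0, 0],
    [1.2, 10, 29, 0, 0],
    [0, 20, 0, 0, 0],
    [0, 20, 0, 0, 0],
    [0, 0, 0, 0, 0],
    [0, 0, 0, 0, 0]
  ]
}}

```text
clock: 16.08
eef_pos: [0.5346, 0.0291, 0.1316]
tool_rot: [[0.977, -0.004, 0.212], [-0.212, -0.0, 0.977], [-0.003, -1.0, -0.001]]
contact_force: [1.1, 0.2, -0.0]
width: 0.002
```

Run:
```python
from h import *
s,im=wrist_im();print(s["eef_pos"],tst(s["eef_pos"]),s["contact_force"],s["width"])
cv2.imwrite("pics/w14.png",im["color"][:,:,::-1])
print(proj(im,[s["eef_pos"],o-.032*ex-.015*ey+[0,0,.086]]))
sc=robot.get_image("scene")
c=sc["color"][140:280,220:360,::-1];c=np.clip(255*(c/255.)**.5,0,255).astype('uint8')
cv2.imwrite("pics/s14.png",cv2.resize(c,None,fx=4,fy=4,interpolation=cv2.INTER_CUBIC))
```

```text
[0.53457953 0.02909441 0.13162099] [-0.03717607 -0.01459037  0.13162099] [ 1.08029135  0.17056504 -0.04699287] 0.0019956415957758434
[[276.00410883 263.23516406]
 [285.04969196 231.93445073]]
```

View pics/w14.png

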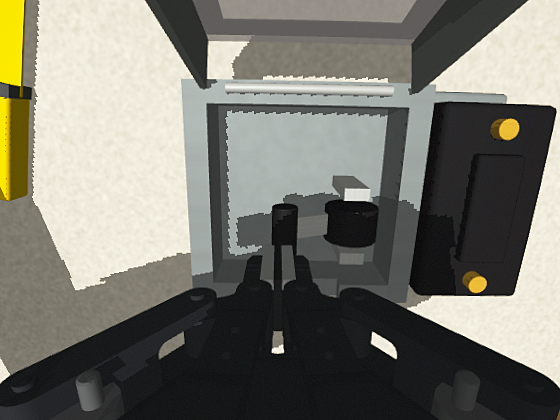

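View pics/s14.png

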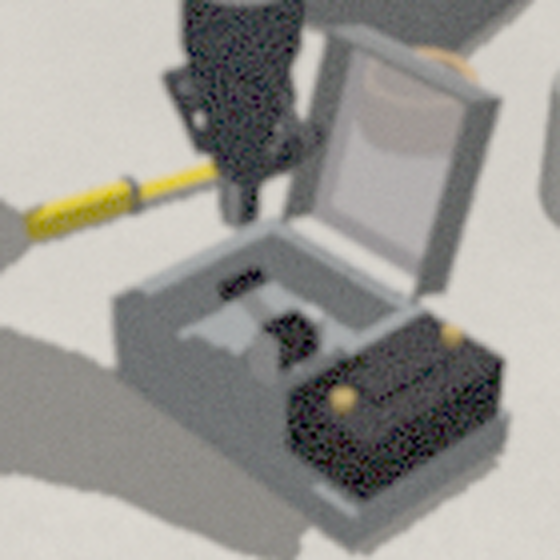

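Tips at wrist (276,248), crossbar at (285,225). I'll shift +2.5 mm in tool x and come down gently.

{"api": "apply_moves", "payload": {
  "deltas": [
    [2.5, 14, 0, 0, 0],
    [0, 12, 0, 0, 0],
    [0, 6, 0, 0, 0],
    [0, 3, 0, 0, 0],
    [0, 0, 0, 0, 0],
    [0, 0, 0, 0, 0]
  ]
}}

```text
clock: 16.68
eef_pos: [0.5385, 0.0284, 0.0985]
tool_rot: [[0.977, 0.001, 0.213], [-0.213, -0.0, 0.977], [0.001, -1.0, 0.0]]
contact_force: [0.4, -0.2, 0.0]
width: 0.001
```

{"api": "apply_moves", "payload": {
  "deltas": [
    [0, 3, 0, 0, 0],
    [0, 3, 0, 0, 0],
    [0, 3, 0, 0, 0],
    [0, 0, 0, 0, 0]
  ]
}}

```text
clock: 17.02
eef_pos: [0.537, 0.0289, 0.0888]
tool_rot: [[0.977, -0.002, 0.212], [-0.212, 0.001, 0.977], [-0.002, -1.0, 0.0]]
contact_force: [-5.3, 2.4, 7.7]
width: 0.001
```

Run:
```python
from h import *
s,im=wrist_im();print(s["eef_pos"],tst(s["eef_pos"]),s["contact_force"],s["width"])
cv2.imwrite("pics/w15.png",im["color"][:,:,::-1])
```

```text
[0.53702962 0.02888101 0.0888139 ] [-0.03473626 -0.01428124  0.0888139 ] [-5.25407216  2.44417883  7.67583206] 0.0006375645930943929
```

View pics/w15.png

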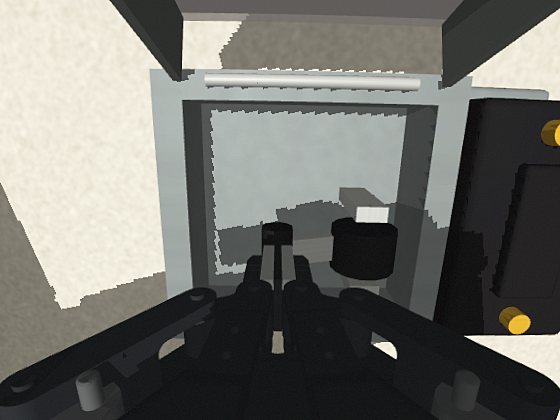

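Fingertips are centred on the crossbar (277,235) with about 8 N. Pressing on in small steps.

{"api": "apply_moves", "payload": {
  "deltas": [
    [0, 3, 0, 0, 0],
    [0, 3, 0, 0, 0],
    [0, 3, 0, 0, 0],
    [0, 0, 0, 0, 0]
  ]
}}

```text
clock: 17.4
eef_pos: [0.5377, 0.0287, 0.0796]
tool_rot: [[0.977, -0.001, 0.212], [-0.212, 0.0, 0.977], [-0.001, -1.0, 0.0]]
contact_force: [-4.0, 1.9, 6.8]
width: 0.002
```

{"api": "apply_moves", "payload": {
  "deltas": [
    [0, 3, 0, 0, 0],
    [0, 3, 0, 0, 0],
    [0, 3, 0, 0, 0],
    [0, 0, 0, 0, 0]
  ]
}}

```text
clock: 17.73
eef_pos: [0.5378, 0.0287, 0.0705]
tool_rot: [[0.977, -0.001, 0.212], [-0.212, 0.0, 0.977], [-0.001, -1.0, -0.0]]
contact_force: [-3.7, 1.8, 3.7]
width: -0.003
```

Run:
```python
from h import *
s,im=wrist_im();print(s["eef_pos"],tst(s["eef_pos"]),s["contact_force"])
cv2.imwrite("pics/w16.png",im["color"][:,:,::-1])
sc=robot.get_image("scene")
c=sc["color"][160:260,240:340,::-1];c=np.clip(255*(c/255.)**.45,0,255).astype('uint8')
cv2.imwrite("pics/s16.png",cv2.resize(c,None,fx=6,fy=6,interpolation=cv2.INTER_CUBIC))
```

```text
[0.53775812 0.02868695 0.07051981] [-0.03398322 -0.01431699  0.07051981] [-3.69368047  1.79305179  3.73428722]
```

View pics/w16.png

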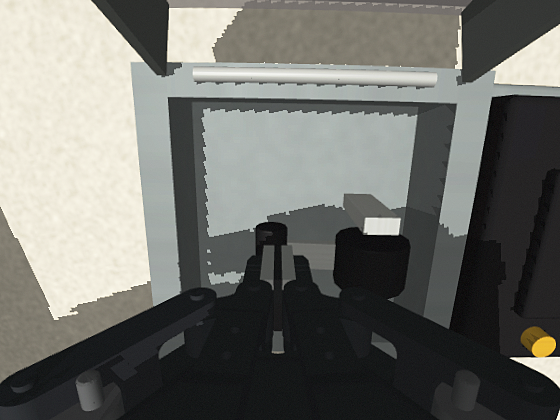

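View pics/s16.png

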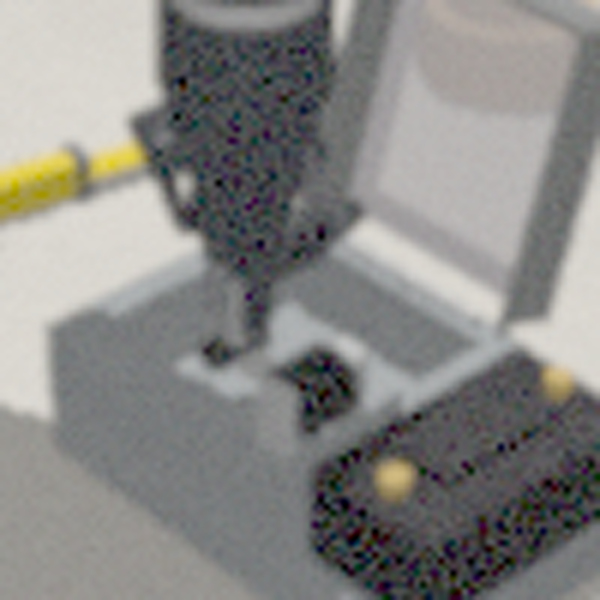

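{"api": "apply_moves", "payload": {
  "deltas": [
    [-1, 3, 0, 0, 0],
    [-1, 3, 0, 0, 0],
    [0, 3, 0, 0, 0],
    [0, 0, 0, 0, 0]
  ]
}}

```text
clock: 18.17
eef_pos: [0.5378, 0.0287, 0.0625]
tool_rot: [[0.977, 0.003, 0.213], [-0.213, -0.001, 0.977], [0.003, -1.0, 0.0]]
contact_force: [-0.7, -0.3, 8.4]
width: -0.005
```

{"api": "apply_moves", "payload": {
  "deltas": [
    [0, 2, 0, 0, 0],
    [0, 2, 0, 0, 0],
    [0, 0, 0, 0, 0]
  ]
}}

```text
clock: 18.42
eef_pos: [0.5381, 0.0287, 0.0586]
tool_rot: [[0.977, 0.004, 0.213], [-0.213, -0.001, 0.977], [0.004, -1.0, 0.0]]
contact_force: [1.5, -1.3, 5.7]
width: 0.002
```

{"api": "apply_moves", "payload": {
  "deltas": [
    [0, 2, 0, 0, 0],
    [0, 0, 0, 0, 0]
  ]
}}

```text
clock: 18.58
eef_pos: [0.5384, 0.0286, 0.0567]
tool_rot: [[0.977, 0.004, 0.213], [-0.213, -0.001, 0.977], [0.004, -1.0, 0.0]]
contact_force: [1.6, -0.2, 5.4]
width: -0.001
```

{"api": "apply_moves", "payload": {
  "deltas": [
    [0, 1.5, 0, 0, 0],
    [0, 0, 0, 0, 0],
    [0, 0, 0, 0, 0]
  ]
}}

```text
clock: 18.83
eef_pos: [0.5386, 0.0286, 0.0555]
tool_rot: [[0.977, 0.005, 0.213], [-0.213, -0.001, 0.977], [0.005, -1.0, 0.0]]
contact_force: [2.4, -1.9, 7.5]
width: 0.0
```

{"api": "apply_moves", "payload": {
  "deltas": [
    [0, 1.2, 0, 0, 0],
    [0, 0, 0, 0, 0],
    [0, 0, 0, 0, 0]
  ]
}}

```text
clock: 19.08
eef_pos: [0.5388, 0.0285, 0.0544]
tool_rot: [[0.977, 0.005, 0.213], [-0.213, -0.001, 0.977], [0.005, -1.0, 0.0]]
contact_force: [2.4, -1.9, 7.6]
width: 0.003
```

Run:
```python
from h import *
s,im=wrist_im();print(s["eef_pos"],tst(s["eef_pos"]),s["contact_force"])
cv2.imwrite("pics/w17.png",im["color"][:,:,::-1])
sc=robot.get_image("scene");cv2.imwrite("pics/s17full.png",sc["color"][:,:,::-1])
c=sc["color"][180:250,250:330,::-1];c=np.clip(255*(c/255.)**.45,0,255).astype('uint8')
cv2.imwrite("pics/s17.png",cv2.resize(c,None,fx=8,fy=8,interpolation=cv2.INTER_CUBIC))
```

```text
[0.53884059 0.02852553 0.05443565] [-0.0328911  -0.01424603  0.05443565] [ 2.35647489 -1.87900518  7.64066778]
```

View pics/w17.png

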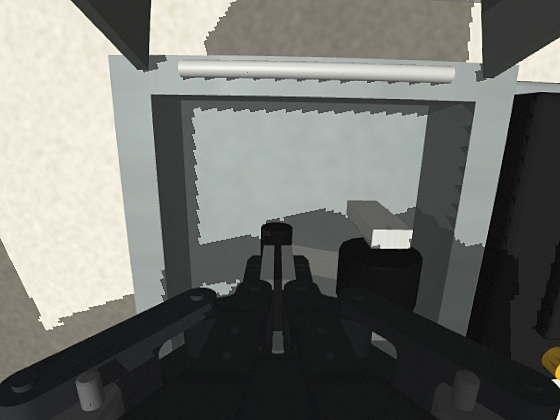

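View pics/s17.png

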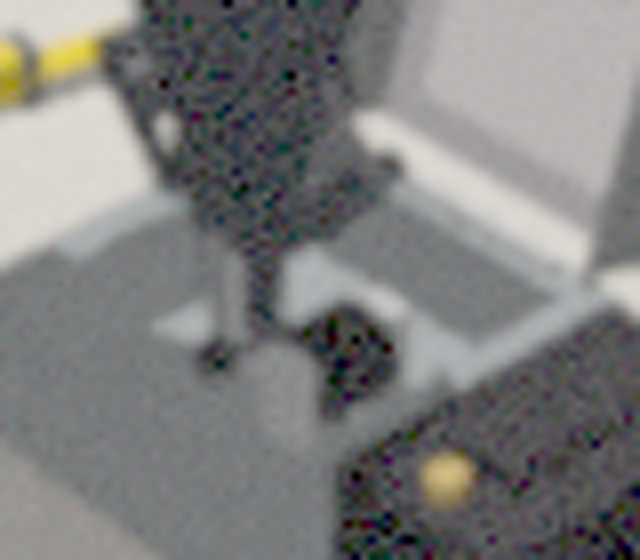

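View pics/s17full.png

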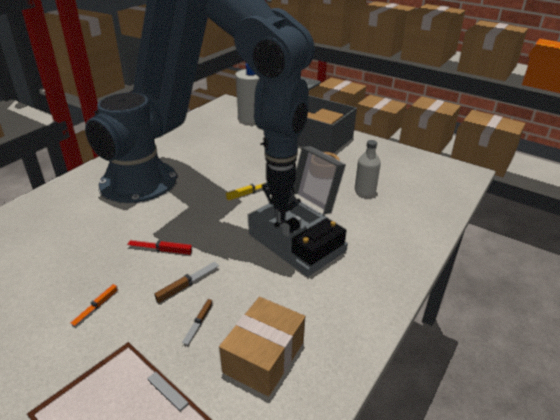

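{"api": "apply_moves", "payload": {
  "deltas": [
    [0, 1, 0, 0, 0],
    [0, 0, 0, 0, 0],
    [0, 0, 0, 0, 0],
    [0, 0, 0, 0, 0],
    [0, 0, 0, 0, 0],
    [0, 0, 0, 0, 0]
  ]
}}

```text
clock: 19.68
eef_pos: [0.539, 0.0285, 0.0536]
tool_rot: [[0.977, 0.006, 0.213], [-0.213, -0.001, 0.977], [0.006, -1.0, 0.0]]
contact_force: [2.3, -1.8, 9.0]
width: -0.001
```

Run:
```python
from h import *
s,im=wrist_im();print(s["eef_pos"],tst(s["eef_pos"]),s["contact_force"],s["qd"])
# crossbar visible left end (+y end), projected at dial values
dx=.0137
for d in (.56,.7,.77,.84,.9):
  a=.42-d
  P=[o+(dx-.05*np.cos(a)+e)*ex+(.001)*ey+[0,0,.066+.05*np.sin(a)+f] for e,f in((-.008,0),(.008,0),(0,.008),(0,-.008))]
  print(d,proj(im,P).round(1).tolist())
crop(im,230,190,430,320,4,"pics/w18.png")
```

```text
[0.53904076 0.02847912 0.05363483] [-0.03268565 -0.0142491   0.05363483] [ 2.2892193  -1.84380912  9.03028985] [-0.03532138  0.0590169   0.0230146  -0.05697817  0.0908932  -0.06977461]
0.56 [[251.5, 237.8], [286.6, 237.7], [268.7, 244.4], [269.4, 231.8]]
0.7 [[255.6, 232.6], [289.2, 232.6], [272.2, 238.7], [272.6, 227.1]]
0.77 [[258.3, 230.3], [291.2, 230.2], [274.7, 236.1], [274.8, 225.0]]
0.84 [[261.3, 228.1], [293.6, 228.0], [277.5, 233.6], [277.4, 223.0]]
0.9 [[264.1, 226.3], [295.9, 226.3], [280.2, 231.7], [279.8, 221.4]]
```

View pics/w18.png

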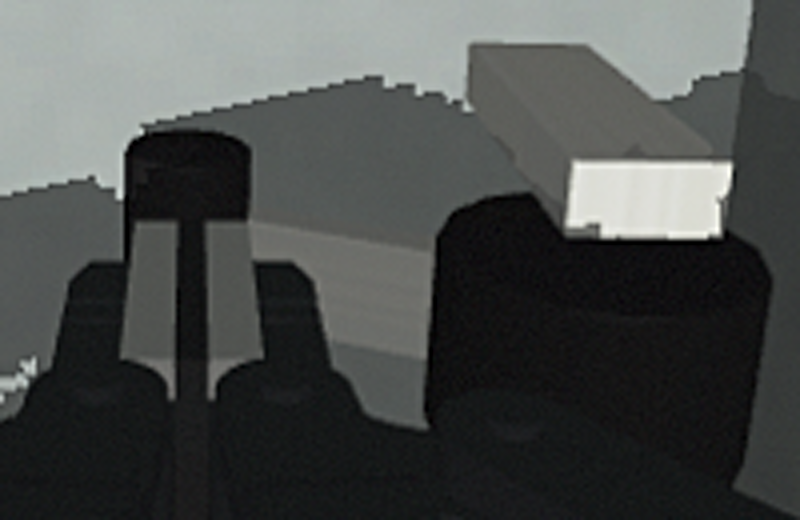

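The bar end in the wrist view is at columns 261.3–292.5, with its lowest edge at row 222.5. The projection for dial 0.84 gives 261.3–293.6 and row 223.0, so it is in the third click. The push is a steady 9 N or so, well under 40. Handing in.

Run:
```python
from bench import robot
s=robot.sense();print(s["clock"],s["eef_pos"],s["contact_force"]);print(robot.finish_job())
```

```text
19.7333 [0.53906416 0.02848612 0.05363957] [ 2.83145629 -1.75476703  9.18839594]
the job is handed in; nothing more can be done
None
```

I levered the cover up with the larger brown-handled tool and swung it back to about 1.8 rad. I then laid the tool flat on the bench near its old place, and pressed the thumb lever down with shut fingertips. I handed in at 19.7 s while still holding it.

**Last checks:**
- **Lever:** the fingertip height of 53.6 mm gives a dial angle of about 0.84 rad, and the crossbar's place in the wrist view agrees to about 1 px.
- **Push:** a steady 9 N or so of vertical force, well under the 40 N limit.
- **Cover and tool:** the last scene image shows the cover still open and the tool flat on the bench.
- **Bystanders:** the carton and bottle look untouched in that image. The tape roll is partly behind the cover, but the arm never went near it. I checked all three by eye only and did not measure them.

No checks failed. The only disagreement was 1–2 px between the scene camera and my position estimates, which didn't affect the work. `finish_job` gives no verdict.

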